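# Clear tube caps through the gate into the collecting slot

## Robot

A 6-joint arm with a two-finger parallel gripper is mounted at the origin on the work surface. World frame = base frame: x ahead of the robot, y to its left, z up, the work surface at z = 0. Lengths are in mm, angles in rad, forces in N, time in s.
With the tool pointing down it reaches from about 350 to 775 mm from the base axis. Payload 7.3 kg.
Tool frame: the origin (TCP) lies midway between the tips of the shut fingers; the grasp point (between the pads) lies 19 mm behind it; z points along the fingers, y is the direction in which the jaws open and shut (so a half turn about z gives the same grasp; the last joint's range is limited). The gripper opens to 92 mm and grips with 3 to 60 N. Pads are 19 mm wide; open, the fingers measure 130 mm over their backs; the gripper's body (75 mm by 190 mm) begins 47 mm behind the grasp point.
Start: joints at [1.032, 0.342, 1.524, -0, 1.275, -0.146], TCP at [200.946, 485.044, 204.241] pointing down, gripper open.
Joint ranges: [-2.53, 2.53], [-0.77, 2.02], [0.04, 2.7], [-1, 4.14], [0.28, 2.66], [-3.11, 3.11]. Speed limits (rad/s): [2.57, 2.57, 3.14, 3.14, 3.14, 3.14].

## Interface

Orientations are given as [roll, pitch, yaw] about the fixed x, y, z axes, in that order (R = Rz(yaw) Ry(pitch) Rx(roll)).
In Python, from plant import sensors, imaging, ticket gives the robot as it stands. The module is installed in compiled form; this text tells all that it offers.
- The arm moves only by the tool arm_command, never from a script. Its argument "increments" is one flat list of numbers, 5 for each row, row after row: the closure, from 0 (fully open) to 1 (shut), then the shift along the tool's x, y, z in mm, then the turn about the tool's z in degrees. In form: [hand, dx, dy, dz, spin, hand, dx, dy, dz, spin, ...]. A call has 1 to 20 rows; each row is the pose to reach, as a shift and turn from the pose commanded when the call began, along the tool's axes at that moment; what a row does not reach only later rows make up. A row lasts 1/8 s, in which the tool goes at most 62.5 mm and 10.7 degrees, less where a joint would pass 70% of its speed; a pose out of reach is approached as far as the arm can. A call with a gripper value outside its range is refused whole. The fingers move at their own pace and stop on an object; the grip force is fixed at half the most. Time passes only in rows, so rows that repeat a pose let the fingers close. It gives the time, the measured TCP pose, the force and the opening at its end, in the units of the state.
- sensors.get_obs(): the state, without advancing time (a new reading comes with each control period).
- imaging.capture(name): name is "scene" or "top" or "wrist"; returns the picture (384x512x3 uint8, blue, green, red); there is no depth.
- imaging.calibration(name): a dict with "fx", "fy", "cx", "cy" (pixels), "world_to_cam" (4x4, takes a point from world to camera coordinates); the wrist camera has in their place "hand_eye" (4x4, takes a point from camera to tool coordinates, whose origin is the TCP and whose axes are the flange's). Camera axes: x right, y down, z forward; pixel columns grow to the right and rows downward; lengths in mm; the calibration is good to about 2 mm. A picture is of the moment at which its call begins: read the wrist's pose just before it. calibration takes no time and is no camera call.
- ticket.close_job(): hands the job in, once; it reports no verdict.
The state is a dict: "time": time; "joint_positions": joint angles; "dq": joint speeds; "tau": joint torques, N m; "tool_pos": TCP position; "tcp_rot": TCP orientation; "contact_force": force on the tool from outside, world axes, zero at the start; "moment": the same for the moment, N m; "grip_width": finger opening in mm.
Only numpy, scipy, OpenCV 4.12 (cv2) and the standard library are available. Lean on these libraries where they do the work, as an engineer would, in place of code of your own. Each camera call takes 0.05 s, during which the arm holds its last target. There are 200 camera calls.

## Task

Used blue tube caps lie on the raised sorting deck. With the fingertips, sweep all three along the deck and through the narrow gate into the collecting slot behind it, one after the other so that each has come to lie in the slot before the next goes in; slide them only, do not pick any up. Leave the jar, the bottle and the tube rack where they stand.

Things in the scene. Friction and masses are not known exactly. Their poses are not given: they have to be found in the camera images.
- station: fixed cap station, a grey block with an aluminium deck; origin on the bench, z up, +y points from the deck through the gate to the slot, x across. Deck surface 70 mm above the bench, from x -128 to +128 and y -165 to +135 mm, rimmed by walls 14 mm high and 6 mm thick at both sides and the -y end. Place and yaw differ each time (yaw up to 0.35 rad either way)
- funnel (a point): point on the deck (station frame x 0, y 75, z 70 mm) midway in the funnel: two straight 18 mm high walls at 45 degrees, their inner faces running in the station frame from (x +-128, y 26) mm to the gate posts at (x +-24, y 130) mm. Axes as the station's
- gate (a point): middle of the gate at deck height (station frame x 0, y 130, z 70 mm): a gap 48 mm wide in x, open at the top, between 18 mm high posts from y 125 to 135 mm. At y 135 mm the deck ends in a drop: a cap whose centre is pushed past it tips and falls into the slot by itself, so the fingers need not pass the gate. Axes as the station's
- slot (a point): middle of the floor of the open-topped collecting slot (station frame x 0, y 177.5, z 4 mm), which inside spans x -50 to +50 and y 135 to 220 mm; its floor is 66 mm below the deck, its side and end walls (5 mm thick) rise to 18 mm above the deck. Axes as the station's
- cap1_center (a point): blue plastic screw cap of a sample tube, a plain disc 34 mm in diameter and 15 mm high (11 to 18 g), loose and lying flat on the station's deck; the point is the cap's centre, half-way up (7.5 mm above the deck)
- cap2_center (a point): blue plastic screw cap of a sample tube, a plain disc 34 mm in diameter and 15 mm high (11 to 18 g), loose and lying flat on the station's deck; the point is the cap's centre, half-way up (7.5 mm above the deck)
- cap3_center (a point): blue plastic screw cap of a sample tube, a plain disc 34 mm in diameter and 15 mm high (11 to 18 g), loose and lying flat on the station's deck; the point is the cap's centre, half-way up (7.5 mm above the deck)
- jar: loose glass jar with a brass lid, 64 mm in diameter, 85 mm high, on the bench by the station's -y end; origin at the centre of its underside; leave it alone
- reagent: loose amber bottle with a white cap, 48 mm in diameter, 100 mm high, on the bench by the station's -y end; origin at the centre of its underside; leave it alone
- rack: loose yellow rack with four capped tubes standing in it, 45 x 160 mm (x, y), 110 mm high, on the bench on the station's +x side; origin at the centre of its underside; leave it alone
Not all that is in view belongs to the job. Leave any pink look-alike of the part that bears cap2_center alone.

How it is judged:
By the outcome, as a careful person would: the job done as asked, in the order asked, and still so for the second after the job is handed in, with the robot touching nothing.
It also fails if it takes over 58 s, if anything falls off the work surface, if the arm or the gripper's body presses on something with over 40 N, if the wrist force passes 120 N, or if a joint passes its speed limit or range.

## Working session

There is one attempt and no reset: what is moved stays moved. The work goes in short steps, Python scripts to look and compute and a tool call to move; the robot and the scene stay as the last step left them, time stands still between calls to the robot, and variables do not carry over. Pictures are saved under pics/ and viewed, about 8 in all and at most 12, crops included, and the job is handed in when it is done.

Besides the shell and the picture viewer there is one more tool, called after "Emit:" in YAML: its name, and indented under it one key for each argument. arm_command: Moves the arm, as the interface text tells. Its arguments: {"type":"object","properties":{"increments":{"type":"array","items":{"type":"number"}}},"required":["increments"]}

```bash
mkdir -p pics
python3 - <<'E'
from plant import sensors, imaging
import cv2, numpy as np
o=sensors.get_obs(); print({k:np.round(v,3).tolist() for k,v in o.items()})
for n in("top","scene"):
    cv2.imwrite(f"pics/{n}0.png",imaging.capture(n)); c=imaging.calibration(n)
    print(n,{k:np.round(v,3).tolist() for k,v in c.items()})
print(np.round(imaging.calibration("wrist")["hand_eye"],3).tolist())
E
```

```text
{'time': 0.0, 'joint_positions': [1.032, 0.343, 1.525, -0.0, 1.275, -0.146], 'dq': [0.002, -0.0, -0.0, 0.0, 0.0, -0.001], 'tau': [0.0, -43.125, -24.422, 0.072, 0.056, -0.0], 'tool_pos': [200.707, 484.647, 203.555], 'tcp_rot': [-3.14, -0.0, 2.749], 'contact_force': [0.492, -0.002, 0.12], 'moment': [0.026, -0.008, -0.023], 'grip_width': 92.003}
top {'fx': 370.015, 'fy': 370.015, 'cx': 255.541, 'cy': 193.563, 'world_to_cam': [[-0.008, -1.0, 0.027, -60.866], [-0.995, 0.006, -0.098, 601.9], [0.098, -0.027, -0.995, 727.128], [0.0, 0.0, 0.0, 1.0]]}
scene {'fx': 377.453, 'fy': 377.453, 'cx': 254.88, 'cy': 184.059, 'world_to_cam': [[0.184, 0.983, -0.017, -62.697], [0.652, -0.135, -0.746, -320.595], [-0.736, 0.126, -0.665, 1213.427], [0.0, 0.0, 0.0, 1.0]]}
[[0.0, -0.962, -0.275, 73.902], [1.0, 0.0, 0.0, -0.265], [-0.0, -0.275, 0.962, -180.94], [0.0, 0.0, 0.0, 1.0]]
```

View pics/top0.png

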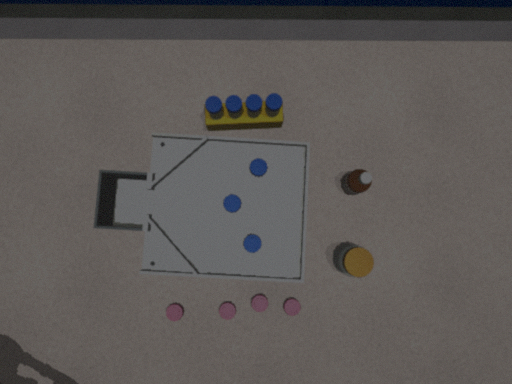

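View pics/scene0.png

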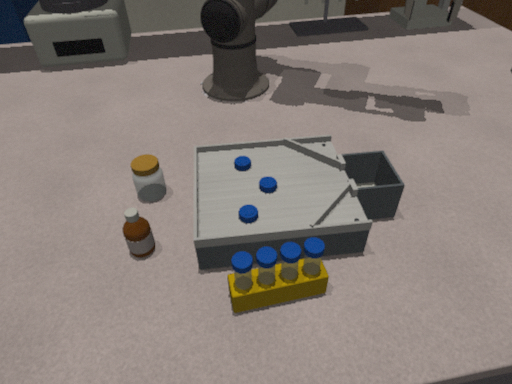

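The three blue caps on the deck are at top pixels (258,167), (232,203) and (252,243). The other candidates don't fit: the four pink look-alikes at (175,312), (227,310), (260,302) and (292,306) lie on the bench, and the blue tops near (215–274,104) are the rack's tubes. I'll confirm this in one enlarged crop and measure the positions.

```bash
cat > h.py <<'E'
import numpy as np, cv2
from plant import sensors, imaging
from scipy.spatial.transform import Rotation as R
def ray(name,uv,z,w2c=None):
    c=imaging.calibration(name); M=np.array(c["world_to_cam"])
    d=np.array([(uv[0]-c["cx"])/c["fx"],(uv[1]-c["cy"])/c["fy"],1])
    o=-M[:3,:3].T@M[:3,3]; d=M[:3,:3].T@d
    return o+d*(z-o[2])/d[2]
def blobs(img):
    h=cv2.cvtColor(img,cv2.COLOR_BGR2HSV); m=cv2.inRange(h,(100,120,60),(130,255,255))
    n,_,s,c=cv2.connectedComponentsWithStats(m)
    return [(c[i].round(1).tolist(),int(s[i,4])) for i in range(1,n) if s[i,4]>40]
E
python3 - <<'E'
from h import *
for n in("top","scene"):
    im=cv2.imread(f"pics/{n}0.png")
    for c,a in blobs(im): print(n,c,a,ray(n,c,82).round(1)[:2])
im=cv2.imread("pics/top0.png")[125:290,90:320]
cv2.imwrite("pics/crop.png",cv2.resize(cv2.convertScaleAbs(im,alpha=1.5),None,fx=3.4,fy=3.4,interpolation=cv2.INTER_CUBIC))
E
```

```text
top [253.6, 102.1] 198 [776.1 -61.4]
top [273.5, 101.2] 199 [ 777.9 -100.4]
top [213.1, 103.9] 196 [772.4  17.5]
top [233.3, 103.0] 195 [774.2 -21.8]
top [258.0, 166.8] 216 [648.  -68.9]
top [231.8, 203.0] 221 [578.6 -18.5]
top [252.0, 242.9] 227 [503.1 -56.3]
scene [242.2, 162.8] 190 [507.  -56.3]
scene [267.7, 184.3] 227 [582.8 -18.7]
scene [248.1, 213.4] 271 [651.7 -69. ]
scene [313.8, 246.8] 361 [746.9  22.7]
scene [290.3, 251.6] 371 [748.8 -17.1]
scene [266.1, 256.2] 374 [750.1 -57. ]
scene [241.6, 261.3] 384 [752.2 -96.8]
```

View pics/crop.png

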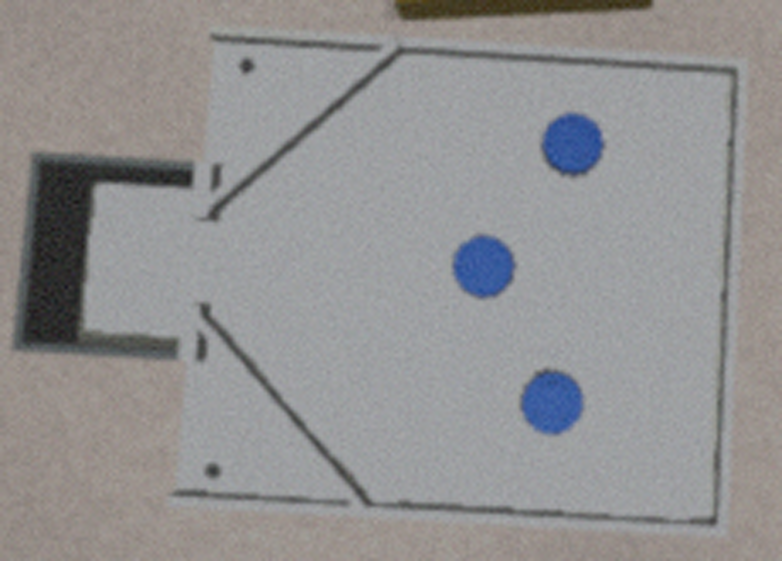

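The crop shows three blue discs on the aluminium deck at (258,167), (232,203) and (252,243). The gate is on the left at about (151,202), and the slot is behind it. Next I'll fit the station pose from the corners.

Run:
```python
from h import *
from scipy.optimize import least_squares
P=[((744,62),134,-171,84),((722,534),-134,-171,84),((400,50),128,26,84),((368,503),-128,26,84),((212,217),24,130,75),((203,308),-24,130,75),((35,153),55,225,88),((14,348),-55,225,88)]
W=np.array([ray("top",(p[0][0]/3.4+90,p[0][1]/3.4+125),p[3])[:2] for p in P]);S=np.array([p[1:3] for p in P],float)
rot=lambda a:np.array([[np.cos(a),-np.sin(a)],[np.sin(a),np.cos(a)]])
r=least_squares(lambda v:((S@rot(v[2]).T+v[:2])-W).ravel(),[600,0,0])
print(r.x.round(3));print((r.fun.reshape(-1,2)).round(1).tolist())
for c in [(648,-68.9),(578.6,-18.5),(503.1,-56.3)]:
    print("cap st",((np.array(c)+(2,0)-r.x[:2])@rot(r.x[2])).round(1))
# tool axes in world
print(R.from_euler('xyz',sensors.get_obs()["tcp_rot"]).as_matrix().round(3))
print("tcp st",((sensors.get_obs()["tool_pos"][:2]-r.x[:2])@rot(r.x[2])).round(1))
for s in [(0,130),(0,-150),(0,75)]: w=rot(r.x[2])@s+r.x[:2]; print(s,w.round(1),np.hypot(*w).round())
```

```text
[ 5.73068e+02  8.89000e+00 -6.80000e-02]
[[1.7, -3.1], [-2.1, -3.0], [1.7, -1.4], [-1.7, -0.4], [-1.5, 3.3], [1.8, 2.5], [1.2, 1.3], [-1.1, 0.9]]
cap st [ 82.  -72.4]
cap st [  9.4 -26.8]
cap st [-63.4 -69.6]
[[-0.924  0.383 -0.001]
 [ 0.383  0.924 -0.001]
 [ 0.    -0.001 -1.   ]]
tcp st [-403.7  449.5]
(0, 130) [581.9 138.6] 598.0
(0, -150) [ 562.9 -140.8] 580.0
(0, 75) [578.2  83.7] 584.0
```

Emit:
arm_command:
  increments: [0.85,-556,-356,0,71.4,0.85,-556,-356,0,71.4,0.85,-556,-356,0,71.4,0.85,-556,-356,0,71.4,0.85,-556,-356,0,71.4,0.85,-556,-356,0,71.4,0.85,-556,-356,0,71.4,0.85,-556,-356,0,71.4,0.85,-556,-356,0,71.4,0.85,-556,-356,0,71.4,0.85,-556,-356,0,71.4,0.85,-556,-356,0,71.4,0.85,-556,-356,0,71.4,0.85,-556,-356,0,71.4,0.85,-556,-356,0,71.4,0.85,-556,-356,0,71.4]

```text
time: 2.1
tool_pos: [578.2, -56.1, 204.5]
tcp_rot: [3.141, -0.0, 1.503]
contact_force: [-0.0, 0.2, -0.4]
grip_width: 13.8
```

```bash
cat >> h.py <<'E'
ST=np.array([573.07,8.89]);A=-0.068
def rot(a): return np.array([[np.cos(a),-np.sin(a)],[np.sin(a),np.cos(a)]])
def st(w): return (np.array(w)[:2]-ST)@rot(A)
def wray(uv,z,o):
    c=imaging.calibration("wrist");H=np.array(c["hand_eye"])
    Rt=R.from_euler('xyz',o["tcp_rot"]).as_matrix()
    d=Rt@H[:3,:3]@np.array([(uv[0]-c["cx"])/c["fx"],(uv[1]-c["cy"])/c["fy"],1])
    p=Rt@H[:3,3]+o["tool_pos"]
    return p+d*(z-p[2])/d[2]
def look(name):
    o=sensors.get_obs(); im=imaging.capture("wrist"); cv2.imwrite(f"pics/{name}.png",im)
    print(o["time"],np.round(o["tool_pos"],1),np.round(o["tcp_rot"],3),o["grip_width"],"tcp st",st(o["tool_pos"]).round(1))
    for c,a in blobs(im): print(c,a,"st",st(wray(c,81,o)).round(1))
    return o
E
python3 -c "
from h import *
look('w1')"
```

```text
2.1 [578.2 -56.1 204.5] [ 3.141 -0.     1.503] 13.754153658893287 tcp st [  9.5 -64.5]
[460.6, 93.5] 1374 st [203.9  19.6]
[457.6, 137.4] 1236 st [208.5 -21.1]
[250.8, 143.4] 955 st [  7.1 -27.1]
[454.9, 178.1] 1130 st [213.2 -61.8]
[179.2, 185.2] 934 st [-65.8 -69.5]
[321.7, 188.1] 934 st [ 79.3 -72.4]
[452.2, 216.1] 1040 st [ 217.8 -102.6]
```

View pics/w1.png

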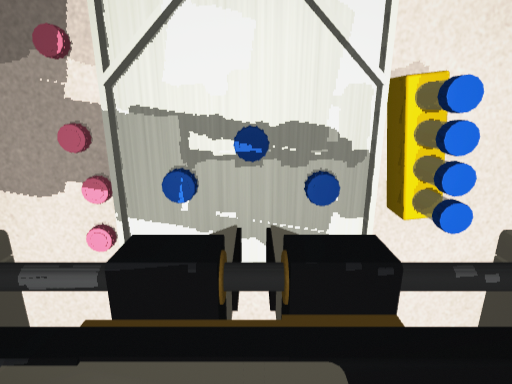

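The wrist view shows the three caps at (251,143), (179,185) and (322,188), with the fingers behind the middle one. I'll check the station's x offset in this view using the funnel corners at (107,84) and (381,84).

```bash
python3 -c "
from h import *
o=sensors.get_obs()
for p in [(107,84),(381,84),(128,233),(366,233),(183,0),(305,0)]: print(p,st(wray(p,77,o)).round(1))"
```

```text
(107, 84) [-128.3   27.9]
(381, 84) [129.9  28. ]
(128, 233) [-125.4 -123.8]
(366, 233) [ 131.1 -123.7]
(183, 0) [-52.4  97.8]
(305, 0) [55.1 97.9]
```

Emit:
arm_command:
  increments: [0.85,0,-2.5,60,0,0.85,0,-2.5,110,0,0.85,0,-2.5,129,0,0.85,0,-2.5,129,0,0.85,8,-2.5,129,0,0.85,16,-2.5,129,0,0.85,26,-3,129,0,0.85,36,-3.5,129,0,0.85,46,-4,129,0,0.85,56,-4.5,129,0,0.85,66,-5,129,0,0.85,76,-5.5,129,0,0.85,86,-6,129,0,0.85,96,-6.5,129,0,0.85,106,-7,129,0,0.85,116,-7.5,129,0,0.85,126,-8,129,0,0.85,136,-8.5,129,0,0.85,136,-8.5,129,0,0.85,136,-8.5,129,0]

```text
time: 4.65
tool_pos: [579.1, 79.5, 75.2]
tcp_rot: [3.142, 0.0, 1.503]
contact_force: [1.0, -0.9, 0.8]
grip_width: 13.7
```

```bash
python3 -c "
from h import *
look('w2')"
```

```text
4.65 [579.1  79.5  75.2] [3.142 0.    1.503] 13.738262651012771 tcp st [ 1.3 70.8]
```

View pics/w2.png

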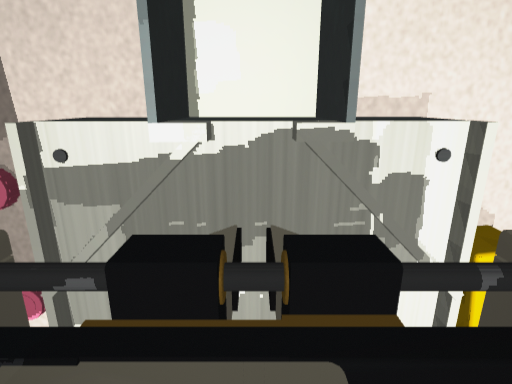

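```bash
python3 -c "
from h import *
c=imaging.calibration('wrist');H=np.linalg.inv(np.array(c['hand_eye']))
for p in [(0,0,0),(25,0,0),(9,7,0),(42,0,-10)]:
    q=H[:3,:3]@np.array(p)+H[:3,3]; print(p,(q[:2]/q[2]*c['fx']+[c['cx'],c['cy']]).round())
for n in ('top','scene'):
    im=imaging.capture(n); cv2.imwrite(f'pics/{n}2.png',im)
    for b,a in blobs(im): print(n,b,a,st(ray(n,b,82)).round(1))
t=cv2.imread('pics/scene2.png'); cv2.imwrite('pics/s2.png',cv2.resize(t[110:270,150:420],None,fx=2.9,fy=2.9))
"
```

```text
(0, 0, 0) [253. 227.]
(25, 0, 0) [253. 188.]
(9, 7, 0) [264. 213.]
(42, 0, -10) [253. 164.]
top [253.6, 102.4] 205 [206.7 -56.4]
top [273.5, 101.4] 204 [211.4 -95.2]
top [213.1, 104.2] 201 [197.7  22.1]
top [233.3, 103.3] 199 [202.2 -17. ]
top [258.0, 166.9] 218 [ 79.9 -72.5]
top [231.7, 202.9] 224 [  7.6 -26.7]
top [251.9, 243.0] 226 [-65.6 -69.6]
scene [242.2, 162.9] 191 [-61.1 -69.5]
scene [267.7, 184.3] 225 [ 11.6 -26.9]
scene [248.0, 213.4] 273 [ 83.7 -72.5]
scene [313.8, 246.9] 368 [172.7  25.5]
scene [290.2, 251.6] 371 [177.1 -14.1]
scene [266.2, 256.3] 379 [181.3 -53.6]
scene [241.7, 261.3] 387 [185.9 -93.1]
```

View pics/s2.png

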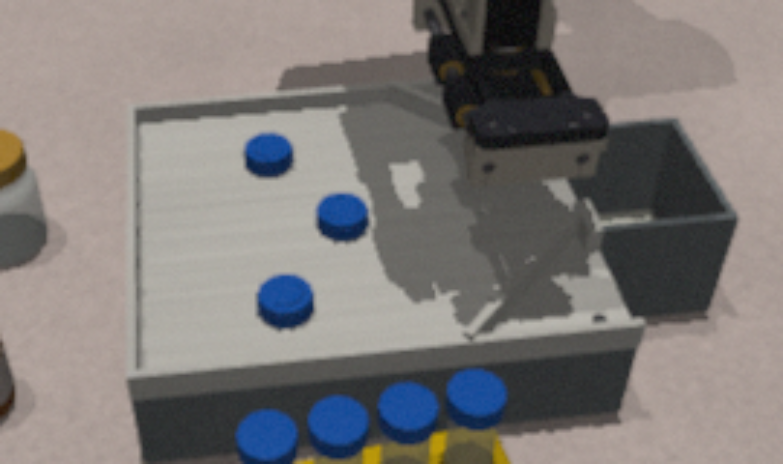

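The scene crop shows all three caps where they started, with the middle one at crop (343,215), and the gripper already near the gate. So the fingers didn't engage the cap. I need to find out why, so I'll compare where the TCP projects with what the pictures show.

```bash
python3 -c "
from h import *
o=sensors.get_obs();print(np.round(o['tool_pos'],1),np.round(o['joint_positions'],3),o['contact_force'])
for n in('scene','top'):
  c=imaging.calibration(n);M=np.array(c['world_to_cam'])
  for dz in (0,19,66):
    q=M[:3,:3]@(np.array(o['tool_pos'])+[0,0,dz])+M[:3,3];print(n,dz,(q[:2]/q[2]*c['fx']+[c['cx'],c['cy']]).round())
t=cv2.imread('pics/scene2.png'); a=cv2.resize(t[110:200,270:400],None,fx=6,fy=6,interpolation=cv2.INTER_CUBIC)
cv2.imwrite('pics/s3.png',cv2.convertScaleAbs(a,alpha=1.5))
"
```

```text
[579.1  79.2  75.2] [ 0.005  0.575  1.525 -0.     1.041  0.074] [-0.29663428  0.01969764 -0.29123166]
scene 0 [316. 179.]
scene 19 [317. 172.]
scene 66 [319. 152.]
top 0 [181. 203.]
top 19 [179. 203.]
top 66 [174. 201.]
```

View pics/s3.png

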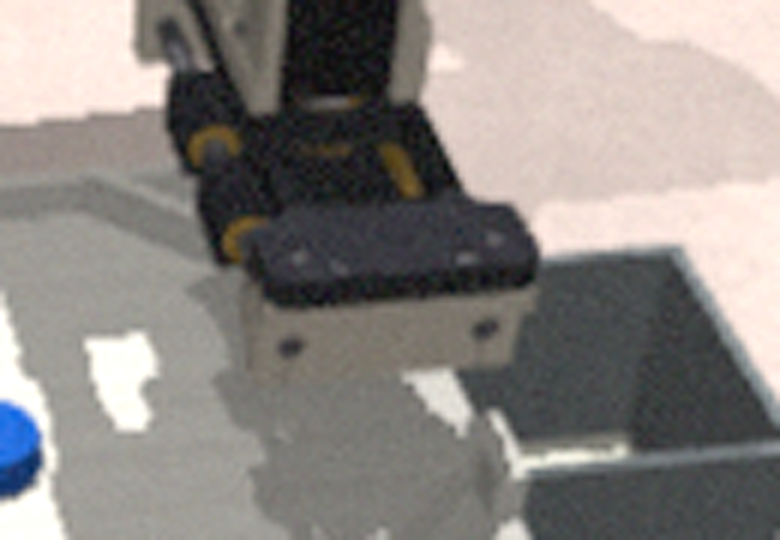

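The pictures don't explain it, and the tips may sit higher than the TCP at this opening. I'll lower in small steps and feel for the deck at z = 70.

Emit:
arm_command:
  increments: [0.85,0,0,1,0,0.85,0,0,2,0,0.85,0,0,3,0,0.85,0,0,4,0,0.85,0,0,4,0]

```text
time: 5.42
tool_pos: [579.1, 79.6, 71.1]
tcp_rot: [-3.141, -0.0, 1.503]
contact_force: [0.4, 0.9, 0.0]
grip_width: 13.8
```

```bash
python3 -c "
from h import *
o=sensors.get_obs()
for n in('scene',):
  c=imaging.calibration(n);M=np.array(c['world_to_cam']);Rt=R.from_euler('xyz',o['tcp_rot']).as_matrix()
  for p in [(37,95,-66),(-37,95,-66),(9,26,0),(-9,26,0),(9,26,-40),(-9,26,-40),(9,7,0)]:
    q=M[:3,:3]@(np.array(o['tool_pos'])+Rt@p)+M[:3,3];u=q[:2]/q[2]*c['fx']+[c['cx'],c['cy']];print(p,((u-[270,110])*6).round())
im=cv2.imread('pics/w2.png'); cv2.imwrite('pics/w2c.png',cv2.resize(cv2.convertScaleAbs(im[190:330,180:330],alpha=1.5),None,fx=4,fy=4,interpolation=cv2.INTER_CUBIC))
"
```

```text
(37, 95, -66) [504. 455.]
(-37, 95, -66) [246. 479.]
(9, 26, 0) [321. 473.]
(-9, 26, 0) [266. 478.]
(9, 26, -40) [334. 378.]
(-9, 26, -40) [277. 383.]
(9, 7, 0) [306. 434.]
```

View pics/w2c.png

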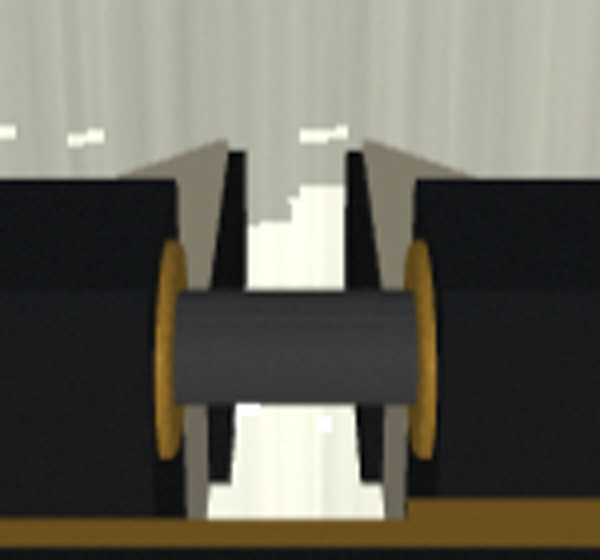

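The crop shows the tip corners at about wrist pixels (241,228) and (267,228), wider apart than the TCP depth allows. The scene view also puts the gripper higher than the reported pose. I'll solve for the real tip height.

```bash
python3 -c "
from h import *
c=imaging.calibration('wrist');H=np.linalg.inv(np.array(c['hand_eye']));print(c['fx'])
for z in (0,-10,-20,-30,-40):
  for x in (9.5,-9.5):
    print(z,x,[(lambda q:(q[:2]/q[2]*c['fx']+[c['cx'],c['cy']]).round().tolist())(H[:3,:3]@np.array((x,y,z))+H[:3,3]) for y in (-6.9,6.9)])
o=sensors.get_obs();c=imaging.calibration('scene');M=np.array(c['world_to_cam']);Rt=R.from_euler('xyz',o['tcp_rot']).as_matrix()
for b in (66,95,105):
  for p in [(37,95,-b),(-37,95,-b)]:
    q=M[:3,:3]@(np.array(o['tool_pos'])+[0,0,4]+Rt@p)+M[:3,3];u=q[:2]/q[2]*c['fx']+[c['cx'],c['cy']];print(p,((u-[270,110])*6).round())
"
```

```text
309.0688359636519
0 9.5 [[242.0, 213.0], [264.0, 213.0]]
0 -9.5 [[242.0, 241.0], [264.0, 241.0]]
-10 9.5 [[241.0, 218.0], [265.0, 218.0]]
-10 -9.5 [[242.0, 248.0], [265.0, 248.0]]
-20 9.5 [[241.0, 225.0], [265.0, 225.0]]
-20 -9.5 [[241.0, 255.0], [265.0, 256.0]]
-30 9.5 [[240.0, 232.0], [266.0, 232.0]]
-30 -9.5 [[240.0, 264.0], [266.0, 264.0]]
-40 9.5 [[239.0, 240.0], [267.0, 240.0]]
-40 -9.5 [[240.0, 274.0], [267.0, 274.0]]
(37, 95, -66) [506. 444.]
(-37, 95, -66) [247. 468.]
(37, 95, -95) [523. 364.]
(-37, 95, -95) [256. 389.]
(37, 95, -105) [529. 336.]
(-37, 95, -105) [259. 360.]
```

Both views agree that the real tips are about 25–30 mm above the reported TCP, so they passed over the cap. I'll feel downward for the deck.

Emit:
arm_command:
  increments: [0.85,0,0,4,0,0.85,0,0,8,0,0.85,0,0,12,0,0.85,0,0,15,0,0.85,0,0,17,0,0.85,0,0,17,0]

```text
time: 6.18
tool_pos: [579.1, 79.6, 54.1]
tcp_rot: [-3.141, -0.0, 1.503]
contact_force: [-0.1, 0.2, -0.2]
grip_width: 13.5
```

Emit:
arm_command:
  increments: [0.85,0,0,1,0,0.85,0,0,2,0,0.85,0,0,3,0,0.85,0,0,3,0]

```text
time: 6.68
tool_pos: [579.1, 79.6, 51.1]
tcp_rot: [-3.141, -0.0, 1.503]
contact_force: [-1.0, -0.0, -0.7]
grip_width: 13.7
```

Emit:
arm_command:
  increments: [0.85,0,0,1,0,0.85,0,0,2,0,0.85,0,0,2,0]

```text
time: 7.05
tool_pos: [579.0, 79.6, 49.1]
tcp_rot: [-3.141, -0.0, 1.503]
contact_force: [-0.3, -0.7, 0.4]
grip_width: 13.9
```

Emit:
arm_command:
  increments: [0.85,0,0,1,0,0.85,0,0,2,0,0.85,0,0,2,0]

```text
time: 7.42
tool_pos: [579.2, 79.6, 47.8]
tcp_rot: [3.141, -0.0, 1.503]
contact_force: [-1.3, -0.1, 5.2]
grip_width: 13.9
```

Emit:
arm_command:
  increments: [0.85,0,0,1,0,0.85,0,0,2,0,0.85,0,0,2,0]

```text
time: 7.8
tool_pos: [579.3, 79.6, 47.7]
tcp_rot: [3.14, -0.0, 1.503]
contact_force: [-6.9, -0.3, 18.4]
grip_width: 13.6
```

Run:
```python
from h import *
o=look('w3'); s=imaging.capture('scene'); im=cv2.imread('pics/w3.png')
a=cv2.resize(s[110:200,270:400],(520,360),interpolation=cv2.INTER_CUBIC)
cv2.imwrite('pics/m3.png',cv2.convertScaleAbs(a,alpha=1.6))
```

```text
7.8 [579.3  79.6  47.7] [ 3.14  -0.     1.503] 13.567093974125783 tcp st [ 1.4 71. ]
```

View pics/m3.png

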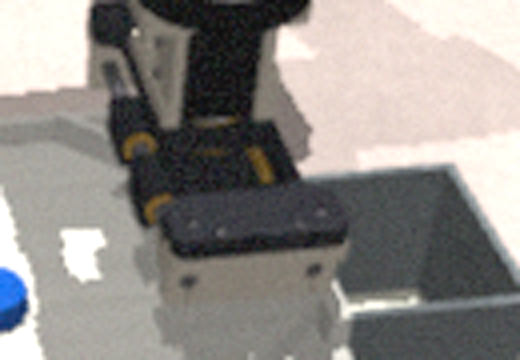

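The deck contact comes at a reported z of 47.75, so the real tips are 22 mm above the reported TCP. I'll go back behind the middle cap and sweep at a reported z of about 53, which puts the tips 5 mm above the deck.

Emit:
arm_command:
  increments: [0.89,0,0,-20,0,0.89,0,0,-45,0,0.89,-50,2,-45,0,0.89,-100,4,-45,0,0.89,-136,5.5,-45,0,0.89,-136,5.5,-45,0,0.89,-136,5.5,-25,0,0.89,-136,5.5,-7.5,0,0.89,-136,5.5,-7.5,0,0.89,-128,5.5,-7.5,0,0.89,-118,5.5,-7.5,0,0.89,-108,5,-7.5,0,0.89,-98,4.5,-7.5,0,0.89,-88,4,-7.5,0,0.89,-78,3.5,-7.5,0,0.89,-68,3,-7.5,0,0.89,-58,2.5,-7.5,0,0.89,-48,2,-7.5,0,0.89,-38,1.5,-7.5,0,0.89,-38,1.5,-7.5,0]

```text
time: 10.4
tool_pos: [577.9, 42.4, 52.7]
tcp_rot: [-3.141, -0.0, 1.504]
contact_force: [-0.4, -0.9, -0.0]
grip_width: 10.3
```

```bash
python3 -c "
from h import *
o=look('w4')"
```

```text
10.4 [577.9  42.4  52.7] [-3.141 -0.     1.504] 10.323117910473364 tcp st [ 2.6 33.8]
[253.4, 197.8] 3556 st [ 2.7 61.5]
```

The cap is sitting in the notch. Now I'll push it through.

Emit:
arm_command:
  increments: [0.89,10,0,0,0,0.89,20,-0.5,0,0,0.89,30,-1,0,0,0.89,40,-1.5,0,0,0.89,50,-1.5,0,0,0.89,60,-1.5,0,0,0.89,70,-1.5,0,0,0.89,79,-1.5,0,0,0.89,83,-1.5,0,0,0.89,83,-1.5,0,0,0.89,60,-1.5,0,0,0.89,40,-1.5,-40,0,0.89,0,0,-70,0,0.89,0,0,-70,0]

```text
time: 12.2
tool_pos: [579.7, 38.9, 125.4]
tcp_rot: [3.136, 0.0, 1.499]
contact_force: [0.7, 0.1, -0.3]
grip_width: 10.2
```

```bash
python3 -c "
from h import *
o=look('w5')
im=imaging.capture('scene')
for b,a in blobs(im): print('scene',b,a,st(ray('scene',b,82)).round(1))
cv2.imwrite('pics/s5.png',np.hstack([cv2.imread('pics/w5.png')[:240,100:420],cv2.resize(im[130:250,180:420],(480,240))]))"
```

```text
12.2 [579.7  38.9 125.4] [3.136 0.    1.499] 10.182949634199124 tcp st [ 4.5 30.4]
[247.9, 24.2] 1475 st [  1.8 154.9]
[498.2, 223.3] 683 st [196.6  14.2]
[478.7, 313.0] 59 st [197.6 -68.1]
scene [242.3, 162.9] 192 [-61.1 -69.3]
scene [248.1, 213.4] 273 [ 83.7 -72.4]
scene [313.8, 246.9] 364 [172.7  25.5]
scene [290.2, 251.5] 369 [176.9 -14.1]
scene [266.2, 256.3] 381 [181.3 -53.6]
scene [241.7, 261.3] 387 [185.9 -93.1]
```

View pics/s5.png

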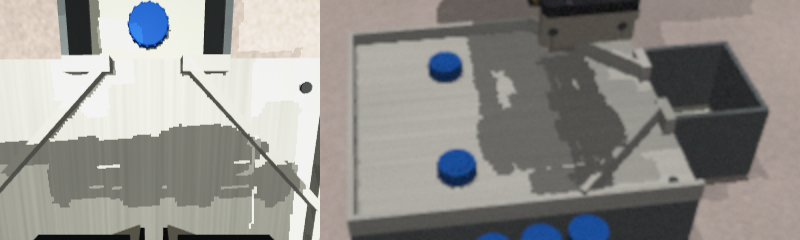

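The first cap has dropped past the gate and lies in the slot at wrist pixel (248,24). The other two are untouched. Next is the cap at +x: I'll approach with the tool turned 30° and push along the diagonal.

Emit:
arm_command:
  increments: [0.89,-50,33,0,-10,0.89,-95,65,0,-20,0.89,-134,92.7,0,-30,0.89,-134,92.7,0,-30,0.89,-134,92.7,35,-30,0.89,-134,92.7,70,-30,0.89,-134,92.7,70,-30,0.89,-125.3,87.7,70,-30,0.89,-116.7,82.7,70,-30,0.89,-108,77.7,70,-30,0.89,-99.4,72.7,70,-30,0.89,-90.7,67.7,70,-30,0.89,-82,62.7,70,-30,0.89,-73.4,57.7,70,-30,0.89,-64.7,52.7,70,-30,0.89,-56,47.7,70,-30,0.89,-47.4,42.7,70,-30,0.89,-38.8,37.7,70,-30,0.89,-38.8,37.7,70,-30]

```text
time: 14.68
tool_pos: [612.6, 1.1, 52.7]
tcp_rot: [-3.141, -0.0, 2.027]
contact_force: [0.0, 0.7, -0.3]
grip_width: 10.3
```

```bash
python3 -c "
from h import *
o=look('w6');print(o['contact_force'])"
```

```text
14.675 [612.6   1.1  52.7] [-3.141 -0.     2.027] 10.34336220530619 tcp st [40. -5.]
[253.3, 197.7] 3558 st [26.1 18.9]
[35.2, 241.2] 2240 st [-63.2 -61. ]
[ 0.0073082   0.72155047 -0.2887861 ]
```

Emit:
arm_command:
  increments: [0.89,10,0,0,0,0.89,20,0,0,0,0.89,30,0,0,0,0.89,40,0,0,0,0.89,49,0,0,0,0.89,53.7,0.3,0,5,0.89,58.7,0.2,0,10,0.89,63.6,0.2,0,15,0.89,68.8,0.2,0,20,0.89,74.2,0.3,0,25,0.89,79.5,0.9,0,30,0.89,88.2,5.9,0,30,0.89,96.8,10.9,0,30,0.89,105.5,15.9,0,30,0.89,114,20.9,0,30,0.89,121.9,25.4,0,30,0.89,124.5,26.9,0,30,0.89,124.5,26.9,0,30,0.89,103,14.4,0,30,0.89,90,7,-40,30]

```text
time: 17.23
tool_pos: [577.3, 83.0, 90.3]
tcp_rot: [-3.135, 0.001, 1.502]
contact_force: [1.1, 0.3, 0.9]
grip_width: 9.9
```

Emit:
arm_command:
  increments: [0.89,-30,0,-30,0,0.89,-54,0,-30,0,0.89,-54,0,-30,0]

```text
time: 17.6
tool_pos: [576.0, 28.6, 123.1]
tcp_rot: [3.141, 0.0, 1.5]
contact_force: [0.0, -0.6, -0.0]
grip_width: 10.2
```

```bash
python3 -c "
from h import *
o=look('w7')
im=imaging.capture('top')
for b,a in blobs(im): print('top',b,a,st(ray('top',b,82)).round(1),st(ray('top',b,12)).round(1))
im=imaging.capture('scene')
for b,a in blobs(im)[:2]: print('scene',b,a,st(ray('scene',b,82)).round(1))"
```

```text
17.6 [576.   28.6 123.1] [3.141 0.    1.5  ] 10.158846973895011 tcp st [ 1.6 19.9]
[252.4, 20.2] 1680 st [  1.5 146.3]
[504.2, 214.4] 452 st [193.8  12.4]
top [253.5, 102.4] 204 [206.7 -56.2] [231.5 -56.2]
top [273.5, 101.4] 202 [211.4 -95.2] [236.7 -99.1]
top [213.1, 104.2] 198 [197.7  22.1] [221.6  29.9]
top [233.4, 103.3] 200 [202.2 -17.2] [226.6 -13.3]
top [251.9, 243.0] 228 [-65.6 -69.6] [-67.9 -70.9]
scene [242.2, 162.9] 192 [-61.1 -69.5]
scene [313.8, 246.9] 365 [172.7  25.5]
```

View pics/w7.png

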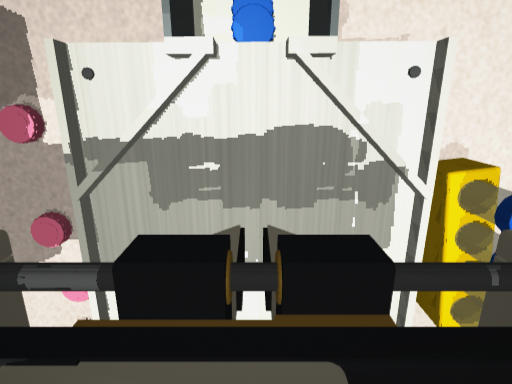

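The second cap is also in the slot; blue is visible past the gate at (252,20) and the deck is clear there. The third cap is still at station (-66,-70). I'll do the mirrored sweep at 27°.

Emit:
arm_command:
  increments: [0.89,-40,-27,0,9,0.89,-80,-54,0,18,0.89,-118,-82,0,27,0.89,-118,-82,0,27,0.89,-118,-82,35,27,0.89,-118,-82,70,27,0.89,-118,-82,70,27,0.89,-109,-77.4,70,27,0.89,-100,-72.8,70,27,0.89,-91.2,-68.3,70,27,0.89,-82.3,-63.7,70,27,0.89,-73.4,-59.2,70,27,0.89,-64.4,-54.7,70,27,0.89,-55.5,-50,70,27,0.89,-46.6,-45.6,70,27,0.89,-37.7,-41,70,27,0.89,-28.8,-36.5,70,27,0.89,-28.8,-36.5,70,27]

```text
time: 20.0
tool_pos: [538.0, 4.7, 52.7]
tcp_rot: [3.141, -0.0, 1.032]
contact_force: [-0.6, 0.6, 0.4]
grip_width: 10.2
```

Run:
```python
from h import *
o=look('w8')
p=st(o['tool_pos']); b=np.pi/2-(o['tcp_rot'][2]-A); u=np.array([np.sin(b),np.cos(b)]); v=np.array([u[1],-u[0]])
print(np.degrees(b), p+25.7*u)
C=p+25.7*u; L=(60-C[1])/u[1]
pts=[(p+u*d,np.degrees(b)) for d in np.linspace(10,L,int(np.ceil(L/10)))]
C=C+u*L; print('C',C)
for k in range(1,6):
    a=b*(1-k/5); c=np.array([C[0]+(1-C[0])*k/5,C[1]+5.5*k]); pts.append((c-25.7*np.array([np.sin(a),np.cos(a)]),np.degrees(a)))
for y in (72,81,90,99,108,114,116.5,92): pts.append((np.array([1,y]),0))
for q,a in pts: print(np.round([(q-p)@u,(q-p)@v,a-np.degrees(b)],1), q.round(1))
```

```text
20.0 [538.    4.7  52.7] [ 3.141 -0.     1.032] 10.22872766585288 tcp st [-34.7  -6.5]
[253.5, 197.7] 3557 st [-21.8  18.1]
26.955758690050494 [-23.09401578  16.38103441]
C [-0.91145077 60.        ]
[10. -0.  0.] [-30.2   2.4]
[19.7  0.   0. ] [-25.8  11.1]
[29.5  0.   0. ] [-21.4  19.7]
[39.2 -0.   0. ] [-17.   28.4]
[48.9  0.   0. ] [-12.6  37.1]
[54.1  0.3 -5.4] [-10.   41.6]
[ 59.5   0.5 -10.8] [-7.3 46.3]
[ 65.2   0.7 -16.2] [-4.6 51.3]
[ 71.    0.8 -21.6] [-1.8 56.4]
[ 77.1   0.9 -27. ] [ 1.  61.8]
[ 86.2  -3.7 -27. ] [ 1 72]
[ 94.2  -7.8 -27. ] [ 1 81]
[102.2 -11.9 -27. ] [ 1 90]
[110.3 -16.  -27. ] [ 1 99]
[118.3 -20.1 -27. ] [  1 108]
[123.6 -22.8 -27. ] [  1 114]
[125.9 -23.9 -27. ] [  1.  116.5]
[104.  -12.8 -27. ] [ 1 92]
```

Emit:
arm_command:
  increments: [0.89,10,0,0,0,0.89,20,0,0,0,0.89,30,0,0,0,0.89,40,0,0,0,0.89,49,0,0,0,0.89,54,0.3,0,-5.4,0.89,59.5,0.5,0,-10.8,0.89,65,0.7,0,-16.2,0.89,71,0.8,0,-21.6,0.89,77,0.9,0,-27,0.89,86,-3.7,0,-27,0.89,94,-7.8,0,-27,0.89,102,-11.9,0,-27,0.89,110.3,-16,0,-27,0.89,118.3,-20,0,-27,0.89,123.6,-22.8,0,-27,0.89,126,-24,0,-27,0.89,126,-24,0,-27,0.89,104,-12.8,0,-27,0.89,90,-6,-40,-27]

```text
time: 22.55
tool_pos: [576.4, 83.3, 90.3]
tcp_rot: [-3.135, 0.001, 1.502]
contact_force: [0.6, -0.1, -0.5]
grip_width: 10.0
```

Emit:
arm_command:
  increments: [0.89,-30,0,-50,0,0.89,-54,0,-70,0,0.89,-54,0,-70,0]

```text
time: 22.92
tool_pos: [576.0, 28.8, 164.6]
tcp_rot: [3.138, 0.0, 1.5]
contact_force: [-0.4, -0.3, -0.7]
grip_width: 10.3
```

```bash
python3 -c "
from h import *
o=look('w9');print(o['contact_force'])
t=imaging.capture('top');s=imaging.capture('scene')
for n,im in(('top',t),('scene',s)):
  for b,a in blobs(im): print(n,b,a,st(ray(n,b,82)).round(1))
w=cv2.imread('pics/w9.png')[:240,126:386]
cv2.imwrite('pics/f.png',np.hstack([cv2.resize(w,None,fx=1.5,fy=1.5),cv2.resize(t[120:285,80:260],(393,360))]))"
```

```text
22.925 [576.   28.8 164.6] [3.138 0.    1.5  ] 10.26172587762089 tcp st [ 1.6 20.1]
[251.7, 29.2] 1650 st [  1.1 150. ]
[481.8, 198.9] 1509 st [207.  12.]
[477.0, 241.1] 1340 st [210.8 -29.2]
[467.7, 309.1] 940 st [ 216.  -103.3]
[-0.42094542 -0.26785904 -0.68712503]
top [253.6, 102.4] 205 [206.7 -56.4]
top [273.5, 101.5] 204 [211.2 -95.2]
top [213.2, 103.7] 189 [198.7  22. ]
top [233.3, 103.3] 201 [202.2 -17. ]
scene [313.7, 246.9] 365 [172.6  25.3]
scene [290.2, 251.5] 370 [176.9 -14.1]
scene [266.1, 256.3] 379 [181.3 -53.8]
scene [241.7, 261.3] 390 [185.9 -93.1]
```

View pics/f.png

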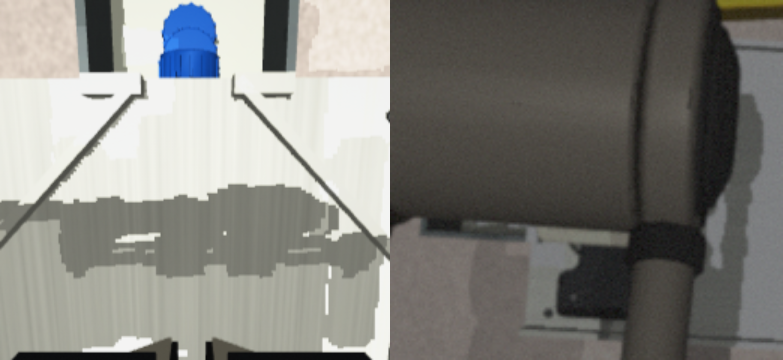

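All three caps are off the deck, and the wrist view shows blue only inside the slot. I've used all my picture views, so I'll check the slot by numbers from above it.

Emit:
arm_command:
  increments: [0.89,50,0,-40,0,0.89,100,0,-40,0,0.89,120,0,-40,0,0.89,120,0,-40,0,0.89,120,0,-40,0]

```text
time: 23.7
tool_pos: [582.9, 149.2, 201.8]
tcp_rot: [-3.14, 0.001, 1.502]
contact_force: [-0.3, 0.0, -0.6]
grip_width: 9.9
```

Run:
```python
from h import *
o=look('w10'); im=cv2.imread('pics/w10.png')
h=cv2.cvtColor(im,cv2.COLOR_BGR2HSV); m=cv2.inRange(h,(100,120,60),(130,255,255))
c=imaging.calibration("wrist");H=np.linalg.inv(np.array(c["hand_eye"]));Rt=R.from_euler('xyz',o["tcp_rot"]).as_matrix()
def px(s,z):
    w=np.r_[rot(A)@s+ST,z]; q=H[:3,:3]@(Rt.T@(w-o["tool_pos"]))+H[:3,3]; return (q[:2]/q[2]*c["fx"]+[c["cx"],c["cy"]]).round().tolist()
for z in (4,70): print(z,[px(np.array(s,float),z) for s in((-50,135),(50,135),(50,220),(-50,220))])
v=h[:,:,2]
ys,xs=np.where(m[:, 180:330]); print(ys.min(),ys.max(),xs.min()+180,xs.max()+180)
x0,x1=xs.min()+176,xs.max()+186
for y in range(ys.min()-4,min(ys.max()+4,240),4): print(y,''.join('.' if not m[y,x] else str(min(9,v[y,x]//26)) for x in range(x0,x1,2)))
```

```text
23.7 [582.9 149.2 201.8] [-3.140e+00  1.000e-03  1.502e+00] 9.928552874819376 tcp st [  0.2 140.7]
[254.3, 157.5] 1448 st [  1.  164.5]
[434.4, 307.2] 1043 st [205.3  -6.5]
4 [[213.0, 171.0], [294.0, 171.0], [296.0, 100.0], [211.0, 100.0]]
70 [[205.0, 184.0], [301.0, 184.0], [305.0, 99.0], [202.0, 99.0]]
129 182 238 270
125 .....................
129 .....................
133 ......688888884......
137 ....4444444444444....
141 ....44444444444444...
145 ....44443333334444...
149 ....4334444444333....
153 ....3445544444444....
157 ....55555554445555...
161 ...4444444444444445..
165 ...333333333333333...
169 ...3444444444444434..
173 ..34445545355554433..
177 ..34445545355454442..
181 .....34545454443.....
185 .....................
```

Numbers show one cap near the deck-side face of the slot, steep and fairly high. I'll go lower to measure its height from its apparent width.

Emit:
arm_command:
  increments: [0.89,-10,0,40,0,0.89,-10,0,80,0,0.89,-10,0,80,0,0.89,-10,0,80,0]

```text
time: 24.25
tool_pos: [583.5, 139.7, 124.3]
tcp_rot: [3.14, -0.0, 1.502]
contact_force: [-0.2, 0.0, 0.9]
grip_width: 10.4
```

```bash
cat > m.py <<'E'
from h import *
o=look('w11'); im=cv2.imread('pics/w11.png')
h=cv2.cvtColor(im,cv2.COLOR_BGR2HSV); m=cv2.inRange(h,(100,110,40),(130,255,255)); g=cv2.cvtColor(im,cv2.COLOR_BGR2GRAY)
c=imaging.calibration("wrist");H=np.linalg.inv(np.array(c["hand_eye"]));Rt=R.from_euler('xyz',o["tcp_rot"]).as_matrix()
def px(s,z):
    w=np.r_[rot(A)@s+ST,z]; q=H[:3,:3]@(Rt.T@(w-o["tool_pos"]))+H[:3,3]; return (q[:2]/q[2]*c["fx"]+[c["cx"],c["cy"]]).round(1).tolist()+[round(34*c["fx"]/q[2],1)]
for z in (4,20,37,54,70,85): print(z,[px(np.array(s,float),z) for s in((0,135),(0,150),(0,165),(0,185))])
for y in range(60,225,4):
    x=np.where(m[y,190:320])[0]
    if len(x): print(y,x.min()+190,x.max()+190,x.max()-x.min()+1,''.join('.' if not m[y,q] else chr(97+min(25,g[y,q]//8)) for q in range(220,290,2)))
E
python3 m.py
```

```text
24.25 [583.5 139.7 124.3] [ 3.14  -0.     1.502] 10.377808233358978 tcp st [  1.6 131.2]
[252.5, 162.2] 2397 st [  1.2 164.5]
4 [[251.5, 177.6, np.float64(34.0)], [251.5, 162.8, np.float64(34.5)], [251.4, 147.5, np.float64(35.0)], [251.4, 126.5, np.float64(35.6)]]
20 [[251.4, 181.4, np.float64(35.8)], [251.4, 165.9, np.float64(36.3)], [251.3, 149.8, np.float64(36.8)], [251.3, 127.7, np.float64(37.6)]]
37 [[251.3, 186.0, np.float64(37.9)], [251.3, 169.5, np.float64(38.5)], [251.2, 152.6, np.float64(39.1)], [251.2, 129.2, np.float64(39.9)]]
54 [[251.2, 191.0, np.float64(40.3)], [251.2, 173.6, np.float64(40.9)], [251.1, 155.7, np.float64(41.6)], [251.1, 130.8, np.float64(42.5)]]
70 [[251.1, 196.5, np.float64(42.8)], [251.1, 178.0, np.float64(43.6)], [251.0, 159.0, np.float64(44.3)], [250.9, 132.5, np.float64(45.4)]]
85 [[251.0, 202.2, np.float64(45.5)], [251.0, 182.7, np.float64(46.3)], [250.9, 162.5, np.float64(47.2)], [250.8, 134.4, np.float64(48.4)]]
128 245 261 17 .............kmnnnnjl..............
132 240 267 28 ..........mooooonnnnnfff...........
136 236 268 33 ........mnooooonnnkfffffg..........
140 236 270 35 ........monnnnnkkffffffffj.........
144 234 270 37 .......iffffffffffffffffff.........
148 235 270 36 ........ffffeeefffffeefffi.........
152 237 269 33 .........ffffffffffffffee..........
156 236 270 35 ........fffffffffffffffffg.........
160 236 271 36 ........ffffffffffffffffff.........
164 234 272 39 .......gfffffffffffffffffff........
168 235 271 37 ........ffffffeeeeeeefffff.........
172 233 271 39 .......eddddddddddddededde.........
176 232 272 41 ......heeeeeeeeeeeeeeeeeeef........
180 231 273 43 ......ffeeeeeefffffffeeeeee........
184 232 273 42 ......ffeeeffeffffffffffeee........
188 232 272 41 ......ffeeeeffffffffffeeeee........
192 236 268 33 ........feeffffffffeefeef..........
```

The measurement suggests the last cap stands on edge on top of another, against the deck-side face. Its centre is about 55–60 mm up and its rim is near deck level, so it isn't properly lying in the slot. I'll turn the shut fingers across, enter the slot beside it and nudge it off sideways.

Emit:
arm_command:
  increments: [1,5,-5,0,-9,1,10,-10,0,-18,1,15,-15,0,-27,1,20,-20,0,-36,1,25,-25,0,-45,1,29,-30,0,-54,1,29,-35,0,-63,1,29,-37.5,0,-72,1,29,-37.5,0,-81,1,29,-37.5,0,-90,1,29,-37.5,0,-90,1,29,-37.5,0,-90]

```text
time: 25.8
tool_pos: [547.6, 171.8, 123.7]
tcp_rot: [3.141, 0.002, 3.07]
contact_force: [0.3, 0.3, 0.2]
grip_width: 0.2
```

Run:
```python
from h import *
o=look('w12'); im=cv2.imread('pics/w12.png')
h=cv2.cvtColor(im,cv2.COLOR_BGR2HSV); m=cv2.inRange(h,(100,110,40),(130,255,255)); g=cv2.cvtColor(im,cv2.COLOR_BGR2GRAY)
c=imaging.calibration("wrist");H=np.linalg.inv(np.array(c["hand_eye"]));Rt=R.from_euler('xyz',o["tcp_rot"]).as_matrix()
def px(s,z):
    w=np.r_[rot(A)@s+ST,z]; q=H[:3,:3]@(Rt.T@(w-o["tool_pos"]))+H[:3,3]; return (q[:2]/q[2]*c["fx"]+[c["cx"],c["cy"]]).round().tolist()
for z in (4,70): print(z,[px(np.array(s,float),z) for s in((-50,135),(50,135),(50,220),(-50,220),(0,135))])
ys,xs=np.where(m);print(len(xs) and (xs.min(),xs.max(),ys.min(),ys.max()))
t=imaging.capture('top');print([ (b,a,st(ray('top',b,50)).round()) for b,a in blobs(t)])
```

```text
25.8 [547.6 171.8 123.7] [3.141e+00 2.000e-03 3.070e+00] 0.20410257166443815 tcp st [-36.5 160.8]
[253.6, 217.2] 1105 st [-27.1 160.7]
4 [[227.0, 168.0], [230.0, 259.0], [309.0, 259.0], [313.0, 168.0], [229.0, 216.0]]
70 [[221.0, 185.0], [224.0, 296.0], [322.0, 295.0], [329.0, 185.0], [223.0, 243.0]]
(np.int64(224), np.int64(280), np.int64(202), np.int64(242))
[([253.5, 102.4], 202, array([218., -56.])), ([273.5, 101.3], 202, array([223., -97.])), ([213.1, 103.9], 200, array([209.,  26.])), ([233.3, 103.1], 199, array([214., -15.]))]
```

Emit:
arm_command:
  increments: [1,0,0,30,0,1,0,0,50,0,1,0,0,65,0,1,0,0,75,0,1,0,0,84,0,1,0,0,90,0,1,0,0,90,0]

```text
time: 26.78
tool_pos: [547.0, 171.7, 32.5]
tcp_rot: [-3.142, -0.0, 3.073]
contact_force: [0.4, -0.2, 0.5]
grip_width: 0.6
```

Emit:
arm_command:
  increments: [1,-5,0,0,0,1,-10,0,0,0,1,-15,0,0,0,1,-20,0,0,0,1,-25,0,0,0,1,-30,0,0,0,1,-30,0,0,0]

```text
time: 27.65
tool_pos: [577.9, 170.0, 33.4]
tcp_rot: [3.141, 0.001, 3.073]
contact_force: [-1.7, 0.5, 6.2]
grip_width: 0.3
```

Run:
```python
from h import *
o=look('w13'); print(o['contact_force'])
im=cv2.imread('pics/w13.png');h=cv2.cvtColor(im,cv2.COLOR_BGR2HSV); m=cv2.inRange(h,(100,110,40),(130,255,255))
for y in range(170,330,5):
    if m[y,180:340].any(): print(y,''.join('#' if m[y,q] else '.' for q in range(190,330,3)))
```

```text
27.65 [577.9 170.   33.4] [3.141e+00 1.000e-03 3.073e+00] 0.26280820548437506 tcp st [ -6.2 161.1]
[257.8, 218.0] 1540 st [-30.2 162.8]
[-1.66708103  0.54744176  6.19789502]
200 ..........................#....................
205 ....................##########.................
210 ...................#############...............
215 .............####################..............
220 ...........#######################.............
225 ..........#########.###.##########.............
230 .........#####.......#.......#####.............
235 .....................#.........................
240 .....................#.........................
245 .....................#.........................
260 .....................#.........................
```

Emit:
arm_command:
  increments: [1,-5,0,0,0,1,-10,0,0,0,1,-15,0,0,0,1,-15,0,0,0]

```text
time: 28.2
tool_pos: [592.6, 169.8, 33.3]
tcp_rot: [3.14, 0.001, 3.073]
contact_force: [-1.8, 4.3, 6.3]
grip_width: 0.4
```

Emit:
arm_command:
  increments: [1,-5,0,0,0,1,-10,0,0,0,1,-15,0,0,0,1,-20,0,0,0,1,-25,0,0,0,1,-25,0,0,0]

```text
time: 28.95
tool_pos: [617.6, 166.9, 32.6]
tcp_rot: [3.141, 0.001, 3.073]
contact_force: [0.2, 3.6, 1.1]
grip_width: 0.4
```

Emit:
arm_command:
  increments: [0.89,0,0,-40,0,0.89,0,0,-91,9,0.89,10,-10,-91,18,0.89,20,-20,-91,27,0.89,33,-30,-91,36,0.89,33,-30,-91,45,0.89,33,-30,-91,54,0.89,33,-30,-91,63,0.89,33,-30,-91,72,0.89,33,-30,-91,81,0.89,33,-30,-91,90,0.89,33,-30,-91,90,0.89,33,-30,-91,90]

```text
time: 30.58
tool_pos: [582.0, 138.9, 123.6]
tcp_rot: [3.141, 0.0, 1.505]
contact_force: [0.2, 0.1, -0.1]
grip_width: 9.8
```

```bash
python3 m.py
```

```text
30.575 [582.  138.9 123.6] [3.141 0.    1.505] 9.75797344909635 tcp st [1.000e-01 1.303e+02]
[268.3, 161.6] 2782 st [ 11.  164.1]
4 [[253.2, 176.8, np.float64(34.1)], [253.2, 161.9, np.float64(34.6)], [253.3, 146.6, np.float64(35.1)], [253.3, 125.5, np.float64(35.7)]]
20 [[253.2, 180.6, np.float64(35.9)], [253.2, 164.9, np.float64(36.4)], [253.3, 148.8, np.float64(37.0)], [253.3, 126.7, np.float64(37.7)]]
37 [[253.2, 185.1, np.float64(38.0)], [253.2, 168.6, np.float64(38.6)], [253.2, 151.6, np.float64(39.2)], [253.3, 128.0, np.float64(40.0)]]
54 [[253.1, 190.1, np.float64(40.4)], [253.2, 172.7, np.float64(41.1)], [253.2, 154.6, np.float64(41.8)], [253.3, 129.6, np.float64(42.7)]]
70 [[253.1, 195.5, np.float64(43.0)], [253.2, 177.0, np.float64(43.7)], [253.2, 157.9, np.float64(44.5)], [253.3, 131.3, np.float64(45.5)]]
85 [[253.1, 201.2, np.float64(45.7)], [253.1, 181.6, np.float64(46.5)], [253.2, 161.3, np.float64(47.4)], [253.3, 133.1, np.float64(48.6)]]
124 255 256 2 ..................k................
128 242 265 24 ...........sinooooononk............
132 240 269 30 ..........mooooonnnnkkfff..........
136 237 271 35 .........lnoononnnffffffff.........
140 236 271 36 ........hkkkkkkkffffffffff.........
144 236 273 38 ........iffffffffeeeeeeeeff........
148 237 272 36 .........fffffeeeeeeeeeeeef........
152 239 276 38 ..........ffeeeeefffefeeefeei......
156 241 278 38 ...........eeeeffffffeeeeeeeei.....
160 240 279 40 ..........feeeeeeeeffeeeeeeeff.....
164 241 279 39 ...........eeefefefeeeeeeeeeff.....
168 241 308 68 ...........deefeefeeeefggfeeeeddedd
172 243 311 69 ............efffefeeeeeeeeedeeeeeee
176 246 312 67 .............eeeefefeeeeeefeeeeeeff
180 250 312 63 ...............feeeeeeee..feeeeefff
184 271 311 41 ..........................eeeeeffff
188 275 309 35 ............................feeeffe
```

The nudge shifted that cap to the +x side of the slot. I'll take a stereo pair, with the wrist camera moved 60 mm in x, to get real cap heights.

Emit:
arm_command:
  increments: [0.89,0,30,0,0,0.89,0,60,0,0,0.89,0,60,0,0,0.89,0,60,0,0]

```text
time: 31.12
tool_pos: [641.1, 135.2, 123.3]
tcp_rot: [-3.14, 0.0, 1.503]
contact_force: [-0.3, 0.7, -0.6]
grip_width: 10.1
```

Run:
```python
from h import *
from scipy.optimize import least_squares
oa=dict(tool_pos=np.array([582.0,138.9,123.6]),tcp_rot=np.array([3.141,0,1.505]))
ob=look('w14'); a=cv2.imread('pics/w11.png'); b=cv2.imread('pics/w14.png')
c=imaging.calibration("wrist");H=np.array(c["hand_eye"]);K=np.array([[c["fx"],0,c["cx"]],[0,c["fy"],c["cy"]],[0,0,1]])
def P(o):
    T=np.eye(4);T[:3,:3]=R.from_euler('xyz',o["tcp_rot"]).as_matrix();T[:3,3]=o["tool_pos"];return K@np.linalg.inv(T@H)[:3]
def match(u,v,s=8):
    t=a[v-s:v+s+1,u-s:u+s+1]; x0=max(0,u-120);win=b[v-s-4:v+s+5,x0:u+20]
    r=cv2.matchTemplate(win,t,cv2.TM_CCOEFF_NORMED);_,m,_,(x,y)=cv2.minMaxLoc(r)
    return (x0+x+s,v-4+y),m
for u,v in [(302,170),(302,178),(302,184),(290,184),(280,185),(308,176),(265,176),(275,160),(260,160),(245,165),(240,140),(255,128),(285,110),(230,100),(205,180),(150,200)]:
    (x,y),m=match(u,v); X=cv2.triangulatePoints(P(oa),P(ob),np.array([[u],[v]],float),np.array([[x],[y]],float));X=(X[:3]/X[3]).ravel()
    print((u,v),(x,y),round(m,2),st(X).round(),X[2].round())
C=-np.array(imaging.calibration('scene')["world_to_cam"])[:3,:3].T@np.array(imaging.calibration('scene')["world_to_cam"])[:3,3];print('scene cam st',st(C).round(),C[2].round())
```

```text
31.125 [641.1 135.2 123.3] [-3.14   0.     1.503] 10.098544982276676 tcp st [ 59.2 130.6]
[201.4, 161.2] 2739 st [ 21.3 164.7]
(302, 170) (238, 170) 0.89 [ 45. 146.] 25.0
(302, 178) (231, 178) 0.92 [ 41. 146.] 54.0
(302, 184) (232, 184) 0.96 [ 41. 140.] 52.0
(290, 184) (219, 185) 0.87 [ 31. 140.] 55.0
(280, 185) (211, 186) 0.94 [ 23. 138.] 48.0
(308, 176) (237, 177) 0.76 [ 46. 147.] 54.0
(265, 176) (196, 177) 0.83 [ 10. 145.] 46.0
(275, 160) (209, 160) 0.97 [ 19. 157.] 30.0
(260, 160) (197, 161) 0.66 [  6. 154.] 18.0
(245, 165) (179, 166) 0.98 [ -7. 152.] 32.0
(240, 140) (176, 140) 0.81 [-12. 173.] 17.0
(255, 128) (191, 128) 0.9 [  2. 184.] 14.0
(285, 110) (241, 106) 0.49 [ 42. 200.] -121.0
(230, 100) (230, 100) 0.89 [-2385.   650.] -32571.0
(205, 180) (145, 180) 0.98 [-47. 133.] 9.0
(150, 200) (67, 200) 0.9 [-73. 139.] 94.0
scene cam st [ 549. -106.] 567.0
```

Stereo now gives top surfaces of about 16 mm for the first cap, 46 mm at the second's raised edge and 54 mm for the third, against a deck at 70 mm. All three are inside the slot and at least 15 mm below deck level. I'll check that nothing is moving, then lift clear.

Emit:
arm_command:
  increments: [0.89,0,0,0,0,0.89,0,0,0,0,0.89,0,0,0,0,0.89,0,0,0,0,0.89,0,0,0,0,0.89,0,0,0,0]

```text
time: 31.92
tool_pos: [641.8, 135.2, 123.7]
tcp_rot: [-3.142, -0.0, 1.503]
contact_force: [0.8, 0.3, 0.2]
grip_width: 10.1
```

Run:
```python
from h import *
b=cv2.imread('pics/w14.png'); look('w15'); d=cv2.imread('pics/w15.png')
r=(slice(90,200),slice(150,270)); print(cv2.phaseCorrelate(np.float32(b[r][:,:,0]),np.float32(d[r][:,:,0])), cv2.absdiff(b[r],d[r]).mean())
```

```text
31.925 [641.8 135.2 123.7] [-3.142 -0.     1.503] 10.139374498044067 tcp st [ 60.  130.7]
[200.3, 161.2] 2734 st [ 21.3 164.8]
((-0.9813931863972059, 0.15056419452751868), 0.9840609134568108) 4.5279040404040405
```

Emit:
arm_command:
  increments: [0.89,-20,-20,-40,0,0.89,-60,-60,-80,0,0.89,-110,-60,-100,0,0.89,-160,-60,-100,0,0.89,-220,-60,-100,0,0.89,-220,-60,-100,0,0.89,-220,-60,-100,0]

```text
time: 32.85
tool_pos: [566.9, -80.1, 223.7]
tcp_rot: [-3.142, -0.001, 1.502]
contact_force: [-0.2, -0.3, 0.8]
grip_width: 10.1
```

Run:
```python
from h import *
for n in('top','scene'):
  im=imaging.capture(n); old=cv2.imread(f'pics/{n}0.png'); cv2.imwrite(f'pics/{n}9.png',im)
  print(n,[(b,a) for b,a in blobs(im)])
  for nm,(lo,hi) in dict(yellow=((20,120,60),(32,255,255)),brass=((10,120,80),(19,255,255)),pink=((160,60,60),(178,255,255))).items():
    f=lambda i:[np.round(x,1).tolist() for k,x in zip(*[(s:=cv2.connectedComponentsWithStats(cv2.inRange(cv2.cvtColor(i,cv2.COLOR_BGR2HSV),lo,hi)))[2][1:],s[3][1:]]) if k[4]>40]
    print(nm,f(old),f(im))
```

```text
File "<stdin>", line 6
SyntaxError: assignment expression cannot be used in a comprehension iterable expression
```

Run:
```python
from h import *
def f(i,lo,hi):
    s=cv2.connectedComponentsWithStats(cv2.inRange(cv2.cvtColor(i,cv2.COLOR_BGR2HSV),lo,hi))
    return [np.round(x).astype(int).tolist() for k,x in zip(s[2][1:],s[3][1:]) if k[4]>40]
for n in('top','scene'):
  im=imaging.capture(n); old=cv2.imread(f'pics/{n}0.png')
  print(n,blobs(im),[st(ray(n,b,30)).round().tolist() for b,a in blobs(im)])
  for nm,(lo,hi) in dict(yellow=((20,120,60),(32,255,255)),brass=((8,120,60),(19,255,255)),pink=((160,60,60),(178,255,255))).items(): print(nm,f(old,lo,hi),f(im,lo,hi))
```

```text
top [([139.3, 199.5], 279)] [[7.0, 163.0]]
yellow [[244, 117], [356, 263]] [[347, 259]]
brass [[364, 258]] []
pink [[259, 303], [291, 307], [174, 312], [227, 310]] [[259, 303], [291, 306], [227, 310]]
scene [([313.7, 246.8], 365), ([290.3, 251.5], 364), ([266.1, 256.3], 377), ([241.7, 261.3], 385)] [[132.0, 40.0], [137.0, -4.0], [142.0, -48.0], [147.0, -92.0]]
yellow [[145, 165], [277, 287]] [[144, 165], [277, 287]]
brass [[142, 166], [135, 228]] [[144, 165], [136, 228]]
pink [] []
```

```bash
python3 -c "
from plant import ticket
print(ticket.close_job())"
```

```text
the job is handed in; nothing more can be done
None
```

All three blue caps are off the deck and in the collecting slot. I swept them through the gate one at a time, and each was in the slot before the next went in. I handed the job in at about 33 s of the 58 s allowed.

- **First pass missed:** my first sweep passed over the middle cap without touching it. Feeling for the deck showed the fingertips sit about 22 mm above the reported TCP. I corrected for that, and the three sweeps then worked first time.
- **Extra nudge in the slot:** the last cap came to stand on the pile against the deck-side wall, with its rim near deck level. I put the shut fingers into the slot and pushed it sideways; it was not lifted. It dropped lower.
- **How the caps rest:** only the first cap lies flat, with its top at about 16 mm. The second leans, reaching about 46 mm. The third appears to stand on edge, with its top at about 54 mm. The deck is at 70 mm. If lying flat is required, the second and third don't meet it.
- **Settled:** two wrist images 0.8 s apart differed only by a 1-pixel shift, which matches the arm settling by 0.7 mm.
- **Other objects:** in the scene camera the rack, jar and bottle are within 2 pixels of where they started. In the final top view the arm hid the rack and one pink look-alike. The other three look-alikes were within a pixel of where they started.
- **Disagreements:** the cameras differed by 2–4 mm in x, and the stereo heights are good to only about 5 mm.

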